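# Open the receiver valve to its stop and back it off a quarter turn

## Robot

A 6-joint arm with a two-finger parallel gripper is mounted at the origin on the work surface. World frame = base frame: x ahead of the robot, y to its left, z up, the work surface at z = 0. Lengths are in m, angles in degrees, forces in N, time in s.
With the tool pointing down it reaches from about 0.4 to 0.925 m from the base axis. Payload 12.5 kg.
Tool frame: the origin (TCP) lies midway between the tips of the shut fingers; the grasp point (between the pads) lies 19 mm behind it; z points along the fingers, x is the direction in which the jaws open and shut, and the axes are right-handed (so a half turn about z gives the same grasp; the last joint's range is limited). The gripper opens to 95 mm and grips with 3 to 60 N. Pads are 20 mm wide; open, the fingers measure 119 mm over their backs; the gripper's body (75 mm by 180 mm) begins 59 mm behind the grasp point.
Start: joints at [-6.05, 28.126, 89.318, -0, 62.55, -6.05], TCP at [0.625, 0, 0.187] pointing down, gripper open.
Joint ranges: [-177.58, 177.58], [-47.91, 125.51], [2.72, 160], [-65.01, 245.01], [3.68, 167.84], [-153.87, 153.87]. Speed limits (degrees/s): [127.2, 127.2, 159.86, 180, 180, 180].

## Interface

Orientations are given as a 3x3 rotation matrix whose columns are the frame's x, y, z axes.
In Python, from workcell import arm, fingers, planner, get_image, camera_info, order, sensors gives the robot as it stands. Calls block until the motion is done:
- arm.move_ptp(position, orientation): joint-space move of the TCP to a pose.
- arm.move_straight(position, rotation=None, feed=0.15, guard=None): straight line of the TCP; rotation=None keeps the orientation; feed is the mean speed in m/s. With guard (N) it stops when the force on the tool has changed by that much, and returns True; else False.
- arm.move_joints(angles): joint-space move.
- fingers.ungrasp() and fingers.clamp(): open the fingers fully, or close them until they stop; the grip force is fixed at half the most.
- arm.pause(seconds).
- planner.solve_ik(position, orientation): joint angles nearest the present ones, or None.
- get_image(name): name is "scene" or "side" or "wrist"; returns the picture (420x560x3 uint8, red, green, blue); there is no depth.
- camera_info(name): a dict with "vfov" (degrees; the focal length in pixels is half the picture's height over the tangent of half this angle, whatever the lens; pixels are square), "cx", "cy" (the principal point, pixels), "R" (3x3) and "t" (3): a world point X has camera coordinates R X + t; the wrist camera has in their place "hand_eye" (4x4, takes a point from camera to tool coordinates, whose origin is the TCP and whose axes are the tool frame's). Camera axes: x right, y down, z forward; pixel columns grow to the right and rows downward; lengths in m; the calibration is good to about 2 mm. The wrist camera is an equidistant fisheye: a pixel r from the principal point sees the ray r / f radians off the axis. A picture is of the moment at which its call begins: read the wrist's pose just before it. camera_info takes no time and is no camera call.
A pose or a line that the arm cannot do raises arm.PlanningError and nothing moves.
- order.hand_in(): hands the job in, once; it reports no verdict.
Readings, each from a call of its own:
- sensors.get_t(): time.
- sensors.get_joint_pos(): joint angles.
- sensors.get_joint_vel(): joint speeds.
- sensors.get_effort(): joint torques, N m.
- sensors.get_ee_pos(): TCP position.
- sensors.get_orientation(): TCP orientation.
- sensors.get_wrist_force(): force on the tool from outside, world axes, zero at the start.
- sensors.get_torque(): the same for the moment, N m.
- sensors.get_grip_width(): opening from 0.0 (shut) to 1.0 (fully open).
Only numpy, scipy, OpenCV 4.12 (cv2) and the standard library are available. Lean on these libraries where they do the work, as an engineer would, in place of code of your own. Each camera call takes 0.05 s, during which the arm holds its last target.

## Task

On the refrigeration repair bench, fully open the receiver valve that has the larger handwheel: crank it counter-clockwise (seen from above) by its upright handle until you feel it come up against its stop, then turn it back a quarter turn so that it cannot seize, and let go. Leave the valve with the smaller handwheel as it is.

Things in the scene. Friction and masses are not known exactly. Their poses are not given: they have to be found in the camera images.
- big_hub (a point): Centre of the larger steel handwheel, on its fixed vertical axis, mid-height of its rim, 0.162 m above the bench. Wheel: three spokes, rim 12 mm thick and 116 mm across outside; only its handle and 2 mm of hub rise above the rim. It sits on a brass valve on a grey tank 220 mm long, 84 mm in diameter, lying on the bench.
- big_handle (a point): Centre of the larger wheel's crank handle: upright black cylinder, 22 mm in diameter, 56 mm tall, its axis 52 mm from the wheel's axis, anywhere on the circle; this point is 35 mm above the hub point. It spins freely on its pin: grip it across its diameter from above and carry it round without turning the gripper. Its orientation means nothing.
- big_wheel (a joint): Turn of the larger handwheel, rad: grows counter-clockwise seen from above (opening); 0 is shut, the hard stop when fully open is at 12.57 (two turns from shut). Starts 1.2 to 1.9 turns short of the stop. It takes 2 to 3 N at the handle to turn slowly, stays where it is left, and is rigidly blocked at the stop.
- small_handle (a point): Centre of the crank handle of the other valve, to be left as it is: same style, smaller wheel 76 mm across (black handle 16 mm in diameter, 40 mm tall, 32 mm from its wheel's axis) on a grey tank 170 mm long, 68 mm in diameter. This point is 0.163 m above the bench. Either valve may be the left one; their wheel axes are at least 0.22 m apart.
Not all that is in view belongs to the job. Leave any turquoise look-alike of the part that bears big_hub alone.

How it is judged (in metres and radians):
On the way:
1. the larger handwheel is turned fully open, against its stop (within 0.06 rad) (value of joint big_wheel above 12.506 rad), for 0.1 s.
At the end, for the whole second after the job is handed in: After having been at its stop, the larger handwheel is at rest a quarter turn (90 degrees, give or take 20) short of the stop, let go; the smaller handwheel is as it was (value of joint big_wheel between 10.646 and 11.345 rad and velocity of joint big_wheel between -0.05 and 0.05 rad/s); the robot touches nothing.
It fails at once if the smaller valve's wheel is turned (its handle moves more than 15 mm) (distance of small_handle from where it was at the start of the episode above 0.015 m).
It also fails if it takes over 51 s, if anything falls off the work surface, if the arm or the gripper's body presses on something with over 40 N, if the wrist force passes 120 N, or if a joint passes its speed limit or range.

## Working session

There is one attempt and no reset: what is moved stays moved. The work goes in short steps, each a Python script; the robot and the scene stay as the last script left them, time stands still between calls to the robot, and variables do not carry over. Pictures are saved under pics/ and viewed, and the job is handed in when it is done.

```bash
mkdir -p pics; ls; python3 - <<'E'
from workcell import *
import cv2
for n in ["scene","side","wrist"]:
    cv2.imwrite(f"pics/{n}0.png",get_image(n)[:,:,::-1]); print(n,camera_info(n))
print(sensors.get_t(),sensors.get_ee_pos(),sensors.get_orientation(),sensors.get_wrist_force())
E
```

```text
pics
scene {'vfov': 47.195913763725436, 'cx': 281.2250160313405, 'cy': 218.88163742802877, 'R': array([[-0.79497647,  0.60648226, -0.01384456],
       [ 0.47355791,  0.60615245, -0.63900086],
       [-0.37915078, -0.51454685, -0.76908141]]), 't': array([ 0.38795588, -0.11789583,  1.23783326])}
side {'vfov': 44.420796311984304, 'cx': 282.40673941659657, 'cy': 210.10312443968564, 'R': array([[ 0.88167925, -0.47173578,  0.01034616],
       [-0.32043229, -0.61469878, -0.72074167],
       [ 0.3463594 ,  0.63214773, -0.69312654]]), 't': array([-0.42446544,  0.2066626 ,  1.06248249])}
wrist {'vfov': 65.70646984690485, 'cx': 277.1202083503395, 'cy': 211.36814859232456, 'hand_eye': array([[ 9.99999329e-01,  7.92574134e-04, -8.45253724e-04,
         1.03763174e-03],
       [-5.47964637e-04,  9.66220116e-01,  2.57717649e-01,
        -7.16794826e-02],
       [ 1.02096149e-03, -2.57717013e-01,  9.66219902e-01,
        -1.96494211e-01],
       [ 0.00000000e+00,  0.00000000e+00,  0.00000000e+00,
         1.00000000e+00]])}
0.15 [6.24801883e-01 3.82287337e-05 1.86190473e-01] [[ 9.99999647e-01  3.70220315e-05 -8.39368982e-04]
 [ 3.70591976e-05 -9.99999998e-01  4.42631819e-05]
 [-8.39367342e-04 -4.42942726e-05 -9.99999647e-01]] [0.26589485 0.17914478 0.61479008]
```

View pics/scene0.png

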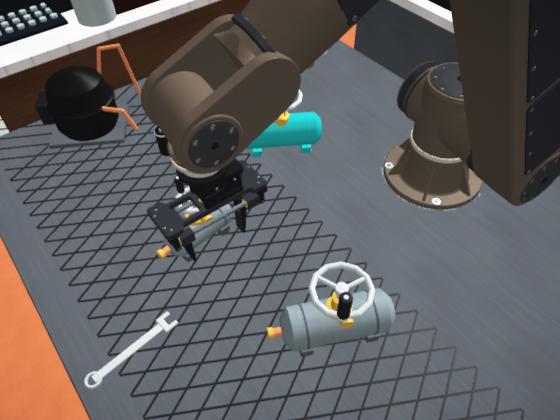

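View pics/side0.png

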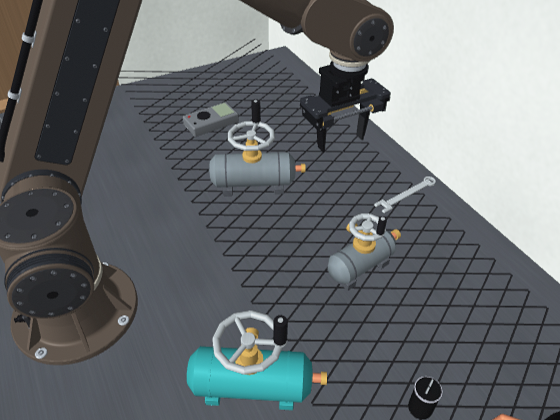

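View pics/wrist0.png

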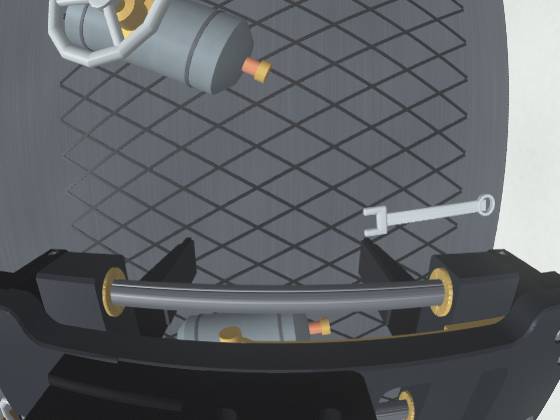

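The candidates are:
- **Left grey valve:** scene (342,290), side (250,136).
- **Small grey valve:** scene (200,218), side (367,227).
- **Turquoise look-alike:** scene (285,125), side (248,342).

The left grey valve has the larger wheel on the larger grey tank, so it fits the description. I'll confirm that with enlarged crops and measurements.

```bash
cat > h.py <<'E'
import numpy as np, cv2
from workcell import camera_info
def ray(n,u,v):
    c=camera_info(n); f=210/np.tan(np.radians(c['vfov']/2))
    d=np.array([(u-c['cx'])/f,(v-c['cy'])/f,1.]); R=np.array(c['R']); t=np.array(c['t'])
    return -R.T@t, R.T@d
def onz(n,u,v,z):
    o,d=ray(n,u,v); return o+d*(z-o[2])/d[2]
def tri(a,b):
    A=[];B=[]
    M=np.zeros((3,3));y=np.zeros(3)
    for n,u,v in (a,b):
        o,d=ray(n,u,v); d=d/np.linalg.norm(d);P=np.eye(3)-np.outer(d,d);M+=P;y+=P@o
    return np.linalg.solve(M,y)
def proj(n,X):
    c=camera_info(n); f=210/np.tan(np.radians(c['vfov']/2))
    p=np.array(c['R'])@X+np.array(c['t']); return p[:2]/p[2]*f+[c['cx'],c['cy']]
E
python3 - <<'E'
from h import *
s=cv2.imread('pics/scene0.png')[250:360,265:405]; d=cv2.imread('pics/side0.png')[90:200,195:335]
cv2.imwrite('pics/crop.png',np.vstack([cv2.resize(s,None,fx=2.7,fy=2.7,interpolation=2),cv2.resize(d,None,fx=2.7,fy=2.7,interpolation=2)]))
for n,x0,y0,x1,y1 in (('scene',300,255,385,325),('side',220,115,282,155)):
    im=cv2.imread(f'pics/{n}0.png').astype(int)
    m=((im.min(2)>150)&(im.max(2)-im.min(2)<25)).astype(np.uint8); k=np.zeros_like(m);k[y0:y1,x0:x1]=m[y0:y1,x0:x1]
    cs,_=cv2.findContours(k,cv2.RETR_EXTERNAL,2)
    pts=np.vstack([c for c in cs if len(c)>15]); hl=cv2.convexHull(pts)
    # densify hull
    h=np.zeros_like(m);cv2.fillPoly(h,[hl],1);c=cv2.findContours(h,0,cv2.CHAIN_APPROX_NONE)[0][0]
    e=cv2.fitEllipse(c); print(n,e,'hub',onz(n,*e[0],.162))
    W=np.array([onz(n,*p,.162) for p in hl[:,0,:].astype(float)])
    print(' circle', cv2.minEnclosingCircle((W[:,:2]*1000).astype(np.float32)))
    # handle: black
    b=(im.max(2)<45).astype(np.uint8)
    yy=slice(280,330) if n=='scene' else slice(92,128); xx=slice(330,360) if n=='scene' else slice(245,267)
    k=np.zeros_like(m);k[yy,xx]=b[yy,xx]
    nc,l,st,ce=cv2.connectedComponentsWithStats(k); i=1+st[1:,4].argmax(); print(' handle',st[i],ce[i],onz(n,*ce[i],.197))
E
```

```text
scene ((342.0670166015625, 292.5563659667969), (59.60757064819336, 77.0250015258789), 91.38317108154297) hub [0.4960949  0.18725552 0.162     ]
 circle ((497.3466491699219, 192.25418090820312), 70.80453491210938)
 handle [337 296  15  23 208] [343.31730769 308.97115385] [0.53122554 0.22495681 0.197     ]
side ((249.97528076171875, 135.2552490234375), (27.91082000732422, 45.325927734375), 87.43297576904297) hub [0.48943013 0.1837026  0.162     ]
 circle ((491.33087158203125, 184.94715881347656), 58.456382751464844)
 handle [250 100  11  23 169] [255.53254438 111.29585799] [0.52397332 0.22204818 0.197     ]
```

View pics/crop.png

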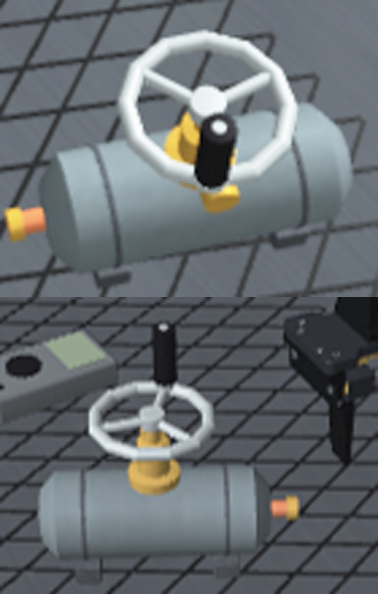

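```bash
python3 - <<'E'
from h import *
print('hub',onz('scene',342.3,288.1,.169),onz('side',195+152/2.7,90+(413-297)/2.7,.169))
print('htop',onz('scene',345.4,297.4,.225),onz('side',255.7,100.2,.225), tri(('scene',345.4,297.4),('side',255.7,100.2)))
print('small hub',onz('side',367,227,.14),onz('side',381,226,.163))
from workcell import *
H=np.array([.491,.185])
D=np.array([[1,0,0],[0,-1,0],[0,0,-1.]])
# reach check for several yaws
for y in range(-180,180,30):
    c,s=np.cos(np.radians(y)),np.sin(np.radians(y)); R=np.array([[c,s,0],[s,-c,0],[0,0,-1]])
    ok=[]
    for a in range(0,360,45):
        q=planner.solve_ik(np.r_[H+.052*np.array([np.cos(np.radians(a)),np.sin(np.radians(a))]),.19],R)
        ok.append(None if q is None else int(np.array(q)[5]))
    print(y,ok)
E
```

```text
hub [0.49313791 0.18369272 0.169     ] [0.49224807 0.18173787 0.169     ]
htop [0.52736611 0.22195373 0.225     ] [0.52708034 0.22585522 0.225     ] [0.52695248 0.22297773 0.22635247]
small hub [ 0.57662468 -0.18457176  0.14      ] [ 0.58739551 -0.21234112  0.163     ]
-180 [None, None, None, None, None, None, None, None]
-150 [None, None, None, None, None, None, None, None]
-120 [132, 136, 138, 138, 134, 130, 127, 128]
-90 [102, 106, 108, 108, 104, 100, 97, 98]
-60 [72, 76, 78, 78, 74, 70, 67, 68]
-30 [42, 46, 48, 48, 44, 40, 37, 38]
0 [12, 16, 18, 18, 14, 10, 7, 8]
30 [-17, -13, -11, -11, -15, -19, -22, -21]
60 [-47, -43, -41, -41, -45, -49, -52, -51]
90 [-77, -73, -71, -71, -75, -79, -82, -81]
120 [-107, -103, -101, -101, -105, -109, -112, -111]
150 [-137, -133, -131, -131, -135, -139, -142, -141]
```

Enlarged, both views show a grey tank with the larger white wheel and its black handle, top at scene (345,297) and side (256,100). The rim radius measures 58 mm, as specified. The hub is at about (0.492, 0.184) and the handle at about (0.527, 0.223), 52 mm apart. Next I'll move above the handle and check with the wrist camera.

```bash
cat >> h.py <<'E'
def wray(u,v,p,Rt):
    c=camera_info('wrist'); f=210/np.tan(np.radians(c['vfov']/2))
    x,y=u-c['cx'],v-c['cy'];r=np.hypot(x,y);a=r/f
    d=np.array([np.sin(a)*x/r,np.sin(a)*y/r,np.cos(a)]);T=np.array(c['hand_eye'])
    return p+Rt@T[:3,3], Rt@T[:3,:3]@d
def wonz(u,v,z,p,Rt):
    o,d=wray(u,v,p,Rt); return o+d*(z-o[2])/d[2]
E
python3 - <<'E'
from h import *
from workcell import *
D=np.array([[1,0,0],[0,-1,0],[0,0,-1.]])
t=sensors.get_t()
arm.move_straight([.625,0,.27],feed=.2)
arm.move_ptp([.527,.19,.29],D)
print(sensors.get_t()-t)
p=np.array(sensors.get_ee_pos());R=np.array(sensors.get_orientation());im=get_image('wrist')
print(p,R,sensors.get_wrist_force()); np.savez('w1',p=p,R=R); cv2.imwrite('pics/w1.png',im[:,:,::-1])
E
```

```text
1.4333
[0.52741721 0.18935057 0.28935819] [[ 9.99999703e-01 -1.91225064e-04 -7.46491786e-04]
 [-1.91570447e-04 -9.99999875e-01 -4.62630219e-04]
 [-7.46403226e-04  4.62773088e-04 -9.99999614e-01]] [-0.05095988 -0.76648328  0.72454097]
```

View pics/w1.png

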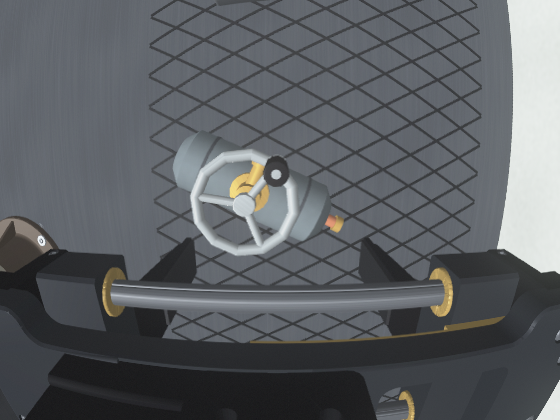

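The wrist picture shows the wheel in full, with the hub at (244,204) and the pin dot on the handle's top at (276,174).

```bash
python3 - <<'E'
from h import *
w=np.load('w1.npz'); im=cv2.imread('pics/w1.png')
def cen(x,y,r,m):
    k=np.zeros(im.shape[:2],np.uint8);k[y-r:y+r+1,x-r:x+r+1]=m[y-r:y+r+1,x-r:x+r+1]
    n,l,st,c=cv2.connectedComponentsWithStats(k);i=1+st[1:,4].argmax();return c[i],st[i,4]
c,a=cen(276,174,5,(im.min(2)>140).astype(np.uint8)); print(c,a,wonz(*c,.225,w['p'],w['R']))
print('hub',wonz(244,204,.17,w['p'],w['R']))
m=(im.min(2)>135).astype(np.uint8); m[:, :185]=0;m[:,305:]=0;m[:145]=0;m[262:]=0
cs=cv2.findContours(m,0,1)[0]; hl=cv2.convexHull(max(cs,key=cv2.contourArea))[:,0]
W=np.array([wonz(*p,.162,w['p'],w['R'])[:2] for p in hl.astype(float)])
A=np.c_[2*W,np.ones(len(W))];s=np.linalg.lstsq(A,(W**2).sum(1),rcond=None)[0];print(s[:2],np.sqrt(s[2]+s[0]**2+s[1]**2))
E
```

```text
[275.61842105 174.        ] 76 [0.52695373 0.2227133  0.225     ]
hub [0.49486518 0.18435044 0.17      ]
[0.48704366 0.18850777] 0.061260353518620685
```

The views agree to about 2 mm. I'll grasp the handle and try a short crank.

```bash
python3 - <<'E'
from h import *
from workcell import *
t=sensors.get_t()
arm.move_straight([.527,.2228,.27]); 
print('guard',arm.move_straight([.527,.2228,.188],feed=.1,guard=10))
fingers.clamp(); print('w',sensors.get_grip_width(),sensors.get_ee_pos(),sensors.get_wrist_force(),sensors.get_t()-t)
H=np.array([.4925,.184]); p0=np.array([.527,.2228]); v=p0-H; a0=np.arctan2(v[1],v[0]); r=.052
for i in range(1,4):
    a=a0+np.radians(10*i); t=sensors.get_t()
    g=arm.move_straight([*(H+r*np.array([np.cos(a),np.sin(a)])),.188],feed=.06,guard=20)
    F=np.array(sensors.get_wrist_force()); n=np.array([np.cos(a),np.sin(a)]);tg=np.array([-n[1],n[0]])
    e=np.array(sensors.get_ee_pos())[:2]-H
    print(g,round(sensors.get_t()-t,2),'Fr,Ft,Fz',F[:2]@n,F[:2]@tg,F[2],np.degrees(np.arctan2(e[1],e[0])-a),np.hypot(*e))
E
```

```text
guard False
w 0.21887456410882444 [0.52685462 0.22266983 0.18799458] [-1.91024808 -1.38792826  0.70914249] 2.5333999999999994
False 0.3 Fr,Ft,Fz -4.768891064328721 2.8278403350512336 0.9380400498992958 0.8243196756351209 0.051656535667333844
False 0.3 Fr,Ft,Fz -5.528335356326379 1.799845169204905 1.8201306274480096 0.6333690125992584 0.05158709844755364
False 0.3 Fr,Ft,Fz -6.332796675572456 1.512668987723571 2.3044984972139195 0.523458535577231 0.05148806608691299
```

```bash
python3 - <<'E'
from workcell import *
import cv2,numpy as np
print(sensors.get_wrist_force(),sensors.get_grip_width())
a=get_image('side')[60:200,180:370,::-1]; b=get_image('scene')[220:360,250:440,::-1]
cv2.imwrite('pics/g1.png',cv2.resize(np.hstack([a,b]),None,fx=2,fy=2))
E
```

```text
[-2.75955479 -5.89723143  2.3044985 ] 0.21803262878987748
```

View pics/g1.png

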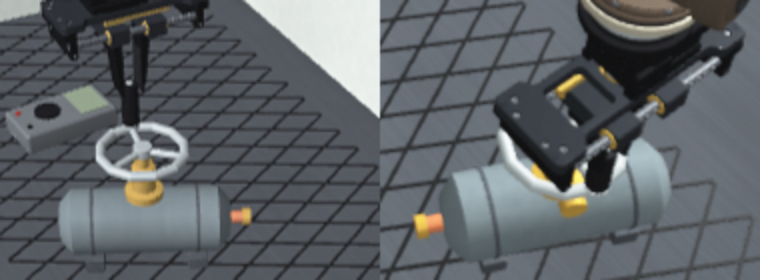

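The fingers hold the handle and the wheel is turning: side-view crop (131,105), moved counter-clockwise. I'll crank on, monitoring the radial and tangential force.

```bash
cat > crank.py <<'E'
from h import *
from workcell import *
H=np.array([.4925,.184]); A0=np.arctan2(.0388,.0345); R=.052
def step(deg,feed=.08,guard=20,H=H,R=R,pr=True):
    a=A0+np.radians(deg)
    n=np.array([np.cos(a),np.sin(a)]);tg=np.array([-n[1],n[0]])
    g=arm.move_straight([*(H+R*n),.188],feed=feed,guard=guard)
    F=np.array(sensors.get_wrist_force()); e=np.array(sensors.get_ee_pos())[:2]-H
    d=np.degrees(np.arctan2(e[1],e[0])-A0); d+=360*round((deg-d)/360)
    if pr: print(deg,g,'Fxy',F[:2].round(1),'Fr %.1f Ft %.1f Fz %.1f'%(F[:2]@n,F[:2]@tg,F[2]),'ang %.2f r %.4f'%(d,np.hypot(*e)),'t %.1f'%sensors.get_t())
    return g,F,d
E
python3 - <<'E'
from crank import *
for d in range(45,391,15):
    g,F,_=step(d)
    if g: break
E
```

```text
45 False Fxy [-1.6 -7.3] Fr -7.2 Ft 2.0 Fz 0.7 ang 45.47 r 0.0514 t 5.5
60 False Fxy [ 1.1 -8.1] Fr -8.0 Ft 1.5 Fz -0.1 ang 60.25 r 0.0513 t 5.8
75 False Fxy [ 2.  -7.3] Fr -7.2 Ft 2.3 Fz -2.2 ang 75.07 r 0.0512 t 6.1
90 False Fxy [ 4.5 -5.5] Fr -7.0 Ft 1.1 Fz -2.5 ang 90.19 r 0.0512 t 6.4
105 False Fxy [ 4.5 -4.7] Fr -6.1 Ft 2.2 Fz -3.6 ang 105.33 r 0.0512 t 6.8
120 False Fxy [ 4.9 -3.3] Fr -5.4 Ft 2.2 Fz -4.3 ang 120.58 r 0.0514 t 7.1
135 False Fxy [ 5.1 -1.8] Fr -5.0 Ft 2.1 Fz -4.4 ang 135.83 r 0.0516 t 7.4
150 False Fxy [ 4.6 -0.3] Fr -4.2 Ft 1.7 Fz -4.2 ang 150.64 r 0.0518 t 7.7
165 False Fxy [2.8 0.1] Fr -2.4 Ft 1.4 Fz -1.9 ang 165.31 r 0.0521 t 8.0
180 False Fxy [ 1.  -1.9] Fr 0.8 Ft 2.0 Fz -0.8 ang 180.44 r 0.0523 t 8.3
195 False Fxy [-1.1 -6.2] Fr 6.0 Ft 1.8 Fz 0.7 ang 195.36 r 0.0523 t 8.7
210 False Fxy [-0.5 -6.7] Fr 6.7 Ft 0.9 Fz 0.4 ang 210.34 r 0.0525 t 9.0
225 False Fxy [ 3.  -7.9] Fr 8.1 Ft 2.6 Fz -0.1 ang 225.67 r 0.0526 t 9.3
240 False Fxy [ 4.5 -6.3] Fr 7.4 Ft 2.3 Fz -1.8 ang 240.97 r 0.0527 t 9.6
255 False Fxy [ 5.  -5.2] Fr 7.1 Ft 1.3 Fz -1.9 ang 256.14 r 0.0528 t 9.9
270 False Fxy [ 5.8 -2.8] Fr 6.2 Ft 1.8 Fz -2.8 ang 271.22 r 0.0528 t 10.2
285 False Fxy [ 6.7 -0.8] Fr 6.4 Ft 2.3 Fz -2.8 ang 286.02 r 0.0528 t 10.6
300 False Fxy [7.  1.4] Fr 6.6 Ft 2.7 Fz -3.4 ang 300.71 r 0.0526 t 10.9
315 False Fxy [5.  3.5] Fr 5.2 Ft 3.2 Fz -2.9 ang 315.57 r 0.0523 t 11.2
330 False Fxy [3.3 3.9] Fr 4.3 Ft 2.6 Fz -1.7 ang 330.39 r 0.0521 t 11.5
345 False Fxy [0.2 3. ] Fr 1.8 Ft 2.4 Fz -0.2 ang 345.32 r 0.0518 t 11.8
360 False Fxy [-0.7  1.7] Fr 0.7 Ft 1.7 Fz 0.6 ang 360.50 r 0.0516 t 12.1
375 False Fxy [-2.1 -1.5] Fr -2.3 Ft 1.2 Fz 2.4 ang 375.72 r 0.0515 t 12.4
390 False Fxy [-2.8 -4.8] Fr -5.3 Ft 1.8 Fz 2.2 ang 390.83 r 0.0514 t 12.8
```

```bash
python3 - <<'E'
from crank import *
for d in range(400,721,10):
    g,F,_=step(d,feed=.06,guard=15)
    a=A0+np.radians(d)
    if g or abs(F[:2]@[-np.sin(a),np.cos(a)])>8: break
E
```

```text
400 False Fxy [-2.1 -6.5] Fr -6.5 Ft 1.9 Fz 1.5 ang 400.72 r 0.0513 t 13.1
410 False Fxy [-1.  -7.2] Fr -7.0 Ft 2.1 Fz 0.4 ang 410.62 r 0.0513 t 13.4
420 False Fxy [ 0.4 -7.2] Fr -7.0 Ft 1.9 Fz 1.3 ang 420.52 r 0.0512 t 13.7
430 False Fxy [ 2.2 -7.3] Fr -7.5 Ft 1.5 Fz -0.8 ang 430.39 r 0.0512 t 14.0
440 False Fxy [ 2.7 -6.6] Fr -6.9 Ft 2.0 Fz -1.1 ang 440.26 r 0.0512 t 14.3
450 False Fxy [ 3.1 -5.4] Fr -5.9 Ft 2.0 Fz -1.8 ang 450.16 r 0.0511 t 14.6
460 False Fxy [ 3.9 -5. ] Fr -5.9 Ft 2.3 Fz -2.1 ang 460.17 r 0.0512 t 14.9
470 False Fxy [ 4.9 -3.9] Fr -6.0 Ft 1.8 Fz -2.4 ang 470.27 r 0.0513 t 15.2
480 False Fxy [ 4.8 -3.6] Fr -5.5 Ft 2.6 Fz -2.7 ang 480.46 r 0.0514 t 15.5
490 False Fxy [ 5.1 -1.9] Fr -5.2 Ft 1.7 Fz -3.8 ang 490.54 r 0.0515 t 15.8
500 False Fxy [ 5.2 -1.4] Fr -4.9 Ft 2.1 Fz -3.0 ang 500.60 r 0.0517 t 16.1
510 False Fxy [ 5.2 -0.2] Fr -4.8 Ft 1.8 Fz -3.7 ang 510.45 r 0.0519 t 16.4
520 False Fxy [ 3.9 -0.8] Fr -3.1 Ft 2.5 Fz -1.7 ang 520.23 r 0.0521 t 16.7
530 False Fxy [ 2.9 -0.8] Fr -1.8 Ft 2.5 Fz 0.6 ang 530.41 r 0.0522 t 17.0
540 False Fxy [-0.2 -1.3] Fr 1.1 Ft 0.7 
[... 157 characters left out ...]
g 560.55 r 0.0524 t 17.9
570 False Fxy [ 0.5 -7.3] Fr 7.0 Ft 2.0 Fz 1.4 ang 570.69 r 0.0525 t 18.2
580 False Fxy [ 1.6 -6.4] Fr 6.4 Ft 1.8 Fz -0.5 ang 580.82 r 0.0526 t 18.5
590 False Fxy [ 2.8 -6.7] Fr 7.0 Ft 1.8 Fz -0.3 ang 591.01 r 0.0527 t 18.8
600 False Fxy [ 4.3 -4.8] Fr 5.9 Ft 2.6 Fz -1.6 ang 601.09 r 0.0529 t 19.1
610 False Fxy [ 4.3 -3.6] Fr 5.2 Ft 2.0 Fz -1.6 ang 611.17 r 0.0529 t 19.4
620 False Fxy [ 5.2 -4. ] Fr 6.3 Ft 1.6 Fz -2.6 ang 621.06 r 0.0529 t 19.7
630 False Fxy [ 5.8 -1.8] Fr 5.6 Ft 2.5 Fz -1.9 ang 630.93 r 0.0529 t 20.0
640 False Fxy [ 6.1 -2. ] Fr 6.3 Ft 1.5 Fz -1.8 ang 640.80 r 0.0529 t 20.3
650 True Fxy [ -1.3 -12. ] Fr 3.2 Ft -11.7 Fz 6.2 ang 646.93 r 0.0530 t 20.5
```

The guard tripped at about 647° with a tangential reaction of 12 N. I'll press a little harder to confirm that this is the stop.

```bash
python3 - <<'E'
from crank import *
for d in (649,651):
    g,F,_=step(d,feed=.03,guard=20)
    arm.pause(.2); print(np.round(sensors.get_wrist_force(),1),sensors.get_grip_width())
    if g: break
E
```

```text
649 False Fxy [  1.5 -13.7] Fr 6.7 Ft -12.1 Fz 2.1 ang 647.04 r 0.0527 t 20.7
[  0.7 -13.9   1.7] 0.2203479455842742
651 False Fxy [ -2.  -21.6] Fr 5.7 Ft -20.9 Fz 3.6 ang 647.60 r 0.0526 t 21.2
[ -2.  -21.1   4.6] 0.22099898027608636
```

The wheel is rigidly blocked: 9 N more gave only 0.5° of movement. Now I'll turn back 90° to about 557, release and retreat.

```bash
python3 - <<'E'
from crank import *
for d in list(range(640,560,-10))+[557]:
    g,F,m=step(d,feed=.06,guard=30)
    if g: break
fingers.ungrasp(); e=np.array(sensors.get_ee_pos())
print('up',arm.move_straight([e[0],e[1],.27],feed=.1,guard=15))
arm.move_straight([.527,.19-.04,.31],feed=.2)
p=np.array(sensors.get_ee_pos());R=np.array(sensors.get_orientation());im=get_image('wrist')
np.savez('w2',p=p,R=R); cv2.imwrite('pics/w2.png',im[:,:,::-1]); cv2.imwrite('pics/s2.png',get_image('side')[:,:,::-1]); print(sensors.get_t(),sensors.get_wrist_force())
E
```

```text
640 False Fxy [ 4.5 -5.6] Fr 6.7 Ft -2.4 Fz -1.8 ang 639.61 r 0.0529 t 21.7
630 False Fxy [ 4.8 -6.1] Fr 7.7 Ft -1.4 Fz -0.8 ang 629.76 r 0.0529 t 22.0
620 False Fxy [ 3.3 -7.3] Fr 7.7 Ft -1.9 Fz -0.7 ang 619.68 r 0.0529 t 22.3
610 False Fxy [ 2.4 -7.7] Fr 7.9 Ft -1.5 Fz 0.0 ang 609.57 r 0.0528 t 22.6
600 False Fxy [ 0.3 -7.9] Fr 7.6 Ft -2.2 Fz 0.5 ang 599.43 r 0.0528 t 22.9
590 False Fxy [-0.6 -7.7] Fr 7.6 Ft -1.7 Fz 1.8 ang 589.25 r 0.0528 t 23.2
580 False Fxy [-2.4 -6.5] Fr 6.5 Ft -2.2 Fz 2.5 ang 579.07 r 0.0527 t 23.5
570 False Fxy [-3.1 -5.2] Fr 5.7 Ft -2.0 Fz 2.8 ang 568.99 r 0.0526 t 23.8
557 False Fxy [-4.3 -3.2] Fr 4.8 Ft -2.6 Fz 1.7 ang 556.28 r 0.0524 t 24.2
up False
27.0 [-0.01847277  0.41300171 -0.39959292]
```

View pics/w2.png

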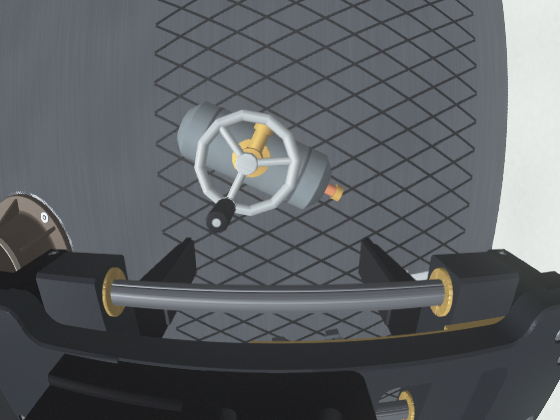

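View pics/s2.png

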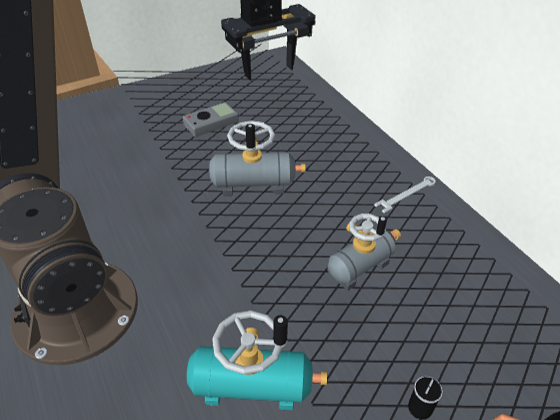

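The wrist view shows the handle's top at (216,223) and the hub at (247,162), with the gripper clear. In the side view the small handle is still at (381,226). I'll check the final angle from the picture.

```bash
python3 - <<'E'
from h import *
from workcell import *
w=np.load('w2.npz'); P=wonz(216.5,222.5,.225,w['p'],w['R']);print(P)
v=P[:2]-[.4925,.184]; a=np.degrees(np.arctan2(v[1],v[0]))%360; A0=np.degrees(np.arctan2(.0388,.0345))
print(a,np.hypot(*v),'short of stop',(A0+647-360)-a)
d=np.abs(cv2.imread('pics/side0.png').astype(int)-cv2.imread('pics/s2.png'))[205:290,325:405].max(); print('small valve diff',d)
print(sensors.get_joint_vel()); order.hand_in()
E
```

```text
[0.47149291 0.13591988 0.225     ]
246.39859353699853 0.05246899975188309 short of stop 88.95870273439277
small valve diff 3
[-0.03251706 -0.30683715 -0.30621844  0.02376254  0.17666773 -0.03207018]
the job is handed in; nothing more can be done
```

I cranked the larger valve counter-clockwise about 647° to its stop, turned it back a quarter turn, let go, backed the arm off and handed the job in at about 27 s.

- **At the stop:** the guard tripped with 12 N of tangential reaction. Pressing on to 21 N moved the handle only about 0.5° further, so the wheel was rigidly blocked.
- **Final angle:** the wrist camera puts the wheel about 89° short of the stop, and the arm's own position reading gives about 91°. Both are well within the 20° allowed.
- **Other valves:** the side-camera image around the smaller valve is unchanged (largest pixel difference 3 out of 255), and the gripper is clear of everything. I left the turquoise look-alike alone.
- **Checks that disagreed:** my first rim fits to the hub were 4 to 7 mm off, because parts of the tank got into the colour mask. I used the hub cap and handle positions instead, which agreed to about 2–3 mm.

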